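# Repack the sliding-cover lunch caddy

## Task

Slide the caddy's cover all the way back, take out every empty pot (grey lid) and stand it upright on the white dish, and seat every packed pot (coloured lid) upright, flat and square in a pocket of the caddy, one to a pocket. When all the pots are in place, slide the cover fully shut, without knocking over or shoving aside the sugar pot or the mills.

Things in the scene. Friction and masses are not known exactly. Their poses are not given: they have to be found in the camera images.
- caddy: wooden lunch caddy, 150 (its x) x 308 (its y) x 61 mm tall, fixed; origin under its centre, z up. Half towards -y: a well under the cover, walls 8 mm thick, 49 mm high, floor at 6 mm, with 2 x 2 pockets between round ridges 12 mm high and an 18 mm wide shelf of that height at each y end. Half towards +y: closed deck the cover slides onto, under 8 mm wide lips along both long sides.
- cover (a joint): flat wooden cover, 140 x 151 x 6 mm, its top 56 mm above the worktop; slides along the caddy's y. Value in m: 0 shut over the pockets, 0.15 fully back over the deck. May start ajar by up to 0.03. Friction about 2 N; it stays where it is left.
- cover_pull (a point): centre of the dark wooden pull bar on the middle of the cover: 50 mm long across the caddy (its x), 14 mm wide along the sliding direction (its y), 20 mm tall; this point is 10 mm above the cover's top and 66 mm above the worktop; axes as the caddy's. It moves with the cover towards the caddy's +y as the cover opens.
- dish_top (a point): white oblong dish, 100 mm (its x) x 170 mm (its y) x 12 mm, fixed; this point is the centre of its top face, 12 mm above the worktop.
- pocket0 (a point): centre of the floor of one pocket of the caddy, 6 mm above the worktop. The pocket is 56 mm along the caddy's x, 48 mm along its y (2 mm clearance round a pot): a pot fits only with its long side along the caddy's x, either way round. Ridge crests 12 mm above this point; next pockets 62 mm away along x, 54 mm along y.
- pocket1 (a point): centre of the floor of one pocket of the caddy, 6 mm above the worktop. The pocket is 56 mm along the caddy's x, 48 mm along its y (2 mm clearance round a pot): a pot fits only with its long side along the caddy's x, either way round. Ridge crests 12 mm above this point; next pockets 62 mm away along x, 54 mm along y.
- pocket2 (a point): centre of the floor of one pocket of the caddy, 6 mm above the worktop. The pocket is 56 mm along the caddy's x, 48 mm along its y (2 mm clearance round a pot): a pot fits only with its long side along the caddy's x, either way round. Ridge crests 12 mm above this point; next pockets 62 mm away along x, 54 mm along y.
- pocket3 (a point): centre of the floor of one pocket of the caddy, 6 mm above the worktop. The pocket is 56 mm along the caddy's x, 48 mm along its y (2 mm clearance round a pot): a pot fits only with its long side along the caddy's x, either way round. Ridge crests 12 mm above this point; next pockets 62 mm away along x, 54 mm along y.
- pot_red_mid (a point): packed snack pot with a red lid, loose (absent in some starts). 52 x 44 mm, 38 mm tall: steel body 22 mm high with lid; on the lid, centred, an upright grip fin 14 mm wide (along y), 30 long (along x), 16 tall. Lowest 4 mm drawn in 2.5 mm all round. 0.06 to 0.13 kg. Point at its centre, 19 mm above the underside; x is the long side, z up.
- pot_green_mid (a point): packed snack pot with a green lid, loose (absent in some starts). 52 x 44 mm, 38 mm tall: steel body 22 mm high with lid; on the lid, centred, an upright grip fin 14 mm wide (along y), 30 long (along x), 16 tall. Lowest 4 mm drawn in 2.5 mm all round. 0.06 to 0.13 kg. Point at its centre, 19 mm above the underside; x is the long side, z up.
- pot_yellow_mid (a point): packed snack pot with a yellow lid, loose (absent in some starts). 52 x 44 mm, 38 mm tall: steel body 22 mm high with lid; on the lid, centred, an upright grip fin 14 mm wide (along y), 30 long (along x), 16 tall. Lowest 4 mm drawn in 2.5 mm all round. 0.06 to 0.13 kg. Point at its centre, 19 mm above the underside; x is the long side, z up.
- pot_blue_mid (a point): packed snack pot with a blue lid, loose (absent in some starts). 52 x 44 mm, 38 mm tall: steel body 22 mm high with lid; on the lid, centred, an upright grip fin 14 mm wide (along y), 30 long (along x), 16 tall. Lowest 4 mm drawn in 2.5 mm all round. 0.06 to 0.13 kg. Point at its centre, 19 mm above the underside; x is the long side, z up.
- empty_a_mid (a point): empty snack pot with a grey lid, loose, at the start in a pocket of the caddy (one may be absent). 52 x 44 mm, 38 mm tall: steel body 22 mm high with lid; on the lid, centred, an upright grip fin 14 mm wide (along y), 30 long (along x), 16 tall. Lowest 4 mm drawn in 2.5 mm all round. 0.06 to 0.13 kg. Point at its centre, 19 mm above the underside; x is the long side, z up.
- empty_b_mid (a point): empty snack pot with a grey lid, loose, at the start in a pocket of the caddy (one may be absent). 52 x 44 mm, 38 mm tall: steel body 22 mm high with lid; on the lid, centred, an upright grip fin 14 mm wide (along y), 30 long (along x), 16 tall. Lowest 4 mm drawn in 2.5 mm all round. 0.06 to 0.13 kg. Point at its centre, 19 mm above the underside; x is the long side, z up.
- sugar_pot: white lidded sugar pot, 77 x 77 x 88 mm, bystander; origin at its underside.
- pepper_mill: small tan mill, 29 x 29 x 97 mm, bystander; origin at its underside.
- salt_mill: small grey mill, 29 x 29 x 97 mm, bystander; origin at its underside.
Not all that is in view belongs to the job. What is shaped like the part that bears pot_blue_mid but black or brown is not meant.

How it is judged (in metres and radians):
On the way, in this order (a step that is already met when the one before it is completed fails the run):
1. the cover is slid all the way back (at least 140 of 150 mm) (value of joint cover above 0.14 m), for 0.2 s.
2. every packed pot is seated in a pocket and every empty pot stands on the dish (z of pot_red_mid in the frame of caddy between 0.022 and 0.028 m and angle between each of pot_red_mid, pot_green_mid, pot_yellow_mid, pot_blue_mid's own z axis and vertical below 0.06 rad and angle between the x axis of each of pot_red_mid, pot_green_mid, pot_yellow_mid, pot_blue_mid and the x axis of caddy, either way round below 0.12 rad and (horizontal distance between pot_red_mid and pocket0 below 0.005 m or horizontal distance between pot_red_mid and pocket1 below 0.005 m or horizontal distance between pot_red_mid and pocket2 below 0.005 m or horizontal distance between pot_red_mid and pocket3 below 0.005 m) and z of pot_green_mid in the frame of caddy between 0.022 and 0.028 m and (horizontal distance between pot_green_mid and pocket0 below 0.005 m or horizontal distance between pot_green_mid and pocket1 below 0.005 m or horizontal distance between pot_green_mid and pocket2 below 0.005 m or horizontal distance between pot_green_mid and pocket3 below 0.005 m) and z of pot_yellow_mid in the frame of caddy between 0.022 and 0.028 m and (horizontal distance between pot_yellow_mid and pocket0 below 0.005 m or horizontal distance between pot_yellow_mid and pocket1 below 0.005 m or horizontal distance between pot_yellow_mid and pocket2 below 0.005 m or horizontal distance between pot_yellow_mid and pocket3 below 0.005 m) and z of pot_blue_mid in the frame of caddy between 0.022 and 0.028 m and (horizontal distance between pot_blue_mid and pocket0 below 0.005 m or horizontal distance between pot_blue_mid and pocket1 below 0.005 m or horizontal distance between pot_blue_mid and pocket2 below 0.005 m or horizontal distance between pot_blue_mid and pocket3 below 0.005 m) and x of empty_a_mid in the frame of dish_top between -0.04 and 0.04 m and y of empty_a_mid in the frame of dish_top between -0.072 and 0.072 m and z of empty_a_mid in the frame of dish_top between 0.014 and 0.024 m and angle between each of empty_a_mid, empty_b_mid's own z axis and vertical below 0.1 rad and x of empty_b_mid in the frame of dish_top between -0.04 and 0.04 m and y of empty_b_mid in the frame of dish_top between -0.072 and 0.072 m and z of empty_b_mid in the frame of dish_top between 0.014 and 0.024 m), for 0.2 s.
At the end, for the whole second after the job is handed in: Cover within 6 mm of shut; each packed pot within 5 mm of a pocket's centre, square within 0.12 rad, upright within 0.06 rad, down within 3 mm of the floor; each empty pot upright within 0.1 rad on the dish, its centre 10 mm or more inside the edge; all at rest (all of step 2 and value of joint cover below 0.006 m and linear speed of each of pot_red, pot_green, pot_yellow, pot_blue, empty_a, empty_b below 0.02 m/s); the robot touches nothing.
It fails at once if the sugar pot is knocked over or shoved more than 50 mm (distance of sugar_pot from where it was at the start of the episode above 0.05 m or angle between sugar_pot's own z axis and vertical above 0.5 rad).
It fails at once if the pepper mill is knocked over or shoved more than 50 mm (distance of pepper_mill from where it was at the start of the episode above 0.05 m or angle between pepper_mill's own z axis and vertical above 0.5 rad).
It fails at once if the salt mill is knocked over or shoved more than 50 mm (distance of salt_mill from where it was at the start of the episode above 0.05 m or angle between salt_mill's own z axis and vertical above 0.5 rad).
Of empty_a, empty_b only 1 to 2 are there at a start; the rules pass over those that are not, and their reading is None.
Of pot_red, pot_green, pot_yellow, pot_blue only 3 to 4 are there at a start; the rules pass over those that are not, and their reading is None.
At some moment in a run one of pot_red, pot_green, pot_yellow, pot_blue may be knocked a few centimetres aside while the robot is not near it.
It also fails if it takes over 208 s, if anything falls off the work surface, if the arm or the gripper's body presses on something with over 40 N, if the wrist force passes 120 N, or if a joint passes its speed limit or range.

## Robot

A 6-joint arm with a two-finger parallel gripper is mounted at the origin on the work surface; the furniture and walls round the work are solid. World frame = base frame: x ahead of the robot, y to its left, z up, the work surface at z = 0. Lengths are in mm, angles in rad, forces in N, time in s.
With the tool pointing down it reaches from about 400 to 925 mm from the base axis. Payload 12.5 kg.
Tool frame: the origin (TCP) lies on the centre line of the jaws, within the pads' length; the fingertips stand 17 mm ahead of it and the grasp point (between the pads) lies 2 mm behind it; z points along the fingers, y is the line along which they close (so a half turn about z gives the same grasp; the last joint's range is limited). The gripper opens to 95 mm and grips with 3 to 60 N. Pads are 20 mm wide; open, the fingers measure 119 mm over their backs; the gripper's body (75 mm by 180 mm) begins 59 mm behind the grasp point.
Start: joints at [-1.332, 0.491, 1.559, -0, 1.092, -0.106], TCP at [211.278, -588.223, 231.661] pointing down, gripper open.
Joint ranges: [-3.1, 3.1], [-0.84, 2.19], [0.05, 2.79], [-1.13, 4.28], [0.06, 2.93], [-2.69, 2.69]. Speed limits (rad/s): [2.22, 2.22, 2.79, 3.14, 3.14, 3.14].

## Interface

Orientations are given as [roll, pitch, yaw] about the fixed x, y, z axes, in that order (R = Rz(yaw) Ry(pitch) Rx(roll)).
In Python, from cell import env gives the robot as it stands.
- The arm moves only by the tool drive_tool, never from a script. Its argument "deltas" is text: rows parted by semicolons, each of 4 numbers parted by spaces: the shift along the world's x, y, z normalised to -1 to 1, where 1 is 100 mm, then the turn about the world's z normalised to -1 to 1, where 1 is 180 degrees. A call has 1 to 10 rows; each row shifts and turns the commanded pose from where the row before left it; what a row does not reach is not made up. A row lasts 1/12 s, in which the tool goes at most 41.7 mm and 7.16 degrees, less where a joint would pass 70% of its speed; a pose out of reach is approached as far as the arm can. A call with a number of a shift or a turn outside -1 to 1 is refused whole. A call with a gripper value outside its range is refused whole. "gripper" is the closure, from 0 (fully open) to 1 (shut), set as the call begins (left out, the last holds). The fingers move at their own pace and stop on an object; the grip force is fixed at half the most. Time passes only in rows, so rows that do not move let the fingers close. It gives the time, the measured TCP pose, the force, the opening and the grip force at its end, in the units of the state.
- env.state(): the state, without advancing time (a new reading comes with each control period).
- env.read_camera(name): name is "side" or "top"; returns (picture, depth): 384x512x3 uint8, red, green, blue; 384x512 float32, mm along the optical axis (not along the pixel's ray), 0 where there is no reading.
- env.camera_params(name): a dict with "mtx" (3x3 intrinsics, pixels), "camera_from_world" (4x4, takes a point from world to camera coordinates). Camera axes: x right, y down, z forward; pixel columns grow to the right and rows downward; lengths in mm; the calibration is good to about 2 mm. A picture is of the moment at which its call begins. camera_params takes no time and is no camera call.
- env.job_done(): hands the job in; it is judged then, once.
The state is a dict: "t": time; "joints": joint angles; "qvel": joint speeds; "tau": joint torques, N m; "eef_pos": TCP position; "tcp_rot": TCP orientation; "ft_force": force on the tool from outside, world axes, zero at the start; "moment": the same for the moment, N m; "opening": opening from 0.0 (shut) to 1.0 (fully open); "grip_force": force on a finger pad.
Only numpy, scipy, OpenCV 4.12 (cv2) and the standard library are available. Lean on these libraries where they do the work, as an engineer would, in place of code of your own. Each camera call takes 0.05 s, during which the arm holds its last target. There are 200 camera calls.

## Working session

There is one attempt and no reset: what is moved stays moved. The work goes in short steps, Python scripts to look and compute and a tool call to move; the robot and the scene stay as the last step left them, time stands still between calls to the robot, and variables do not carry over. Pictures are saved under pics/ and viewed, at most 14 in all, crops included, and the job is handed in when it is done.

Besides the shell and the picture viewer there is one more tool, called after "Request:" by a JSON object that holds its "fn" and its "kwargs". drive_tool: Moves the arm, as the interface text tells. Its arguments: {"type":"object","properties":{"deltas":{"type":"string"},"gripper":{"type":"number"}},"required":["deltas"]}

```bash
ls; mkdir -p pics
cat > h.py <<'E'
import numpy as np,cv2
from cell import env
def cam(n):
    p,d=env.read_camera(n); c=env.camera_params(n)
    K=np.array(c["mtx"]);T=np.array(c["camera_from_world"])
    v,u=np.mgrid[0:384,0:512]
    P=np.stack([(u-K[0,2])/K[0,0]*d,(v-K[1,2])/K[1,1]*d,d],-1)
    W=(P-T[:3,3])@T[:3,:3]
    W[d==0]=np.nan
    return p,W
def save(n,p): cv2.imwrite("pics/"+n+".png",p[...,::-1])
E
python3 - <<'E'
from h import *
for n in("top","side"):
    p,W=cam(n); np.savez(n,p=p,W=W)
    save(n+"0",cv2.resize(p,(800,600)))
    print(n,np.round(W[::96,::128],0).tolist())
print(env.state())
E
```

```text
pics
top [[[656.0, 482.0, 547.0], [672.0, 271.0, 518.0], [1805.0, 3.0, -1070.0], [1779.0, -812.0, -1059.0]], [[490.0, 482.0, 525.0], [689.0, 422.0, 53.0], [690.0, 35.0, 31.0], [690.0, -366.0, 11.0]], [[266.0, 237.0, 868.0], [387.0, 397.0, 101.0], [396.0, 41.0, -1.0], [379.0, -326.0, 62.0]], [[197.0, 236.0, 860.0], [170.0, 236.0, 574.0], [143.0, 49.0, 325.0], [105.0, -326.0, 0.0]]]
side [[[-61.0, 479.0, 738.0], [91.0, 317.0, 702.0], [nan, nan, nan], [162.0, -206.0, 668.0]], [[-93.0, 513.0, 604.0], [91.0, 350.0, 518.0], [679.0, 12.0, 256.0], [684.0, -472.0, 220.0]], [[-103.0, 566.0, 432.0], [91.0, 393.0, 281.0], [108.0, 87.0, 236.0], [690.0, -543.0, -231.0]], [[1208.0, 1492.0, -1053.0], [57.0, 440.0, -0.0], [-4.0, 105.0, 10.0], [-47.0, -227.0, 2.0]]]
{'t': 0.1, 'joints': array([-1.33159500e+00,  4.91495374e-01,  1.55937589e+00,  3.37264647e-05,
        1.09169342e+00, -1.05622773e-01]), 'qvel': array([ 0.00137136, -0.0012001 , -0.00304726, -0.00014443,  0.00116831,
       -0.000258  ]), 'tau': array([ 2.95337930e-03, -6.13621759e+01, -2.58604056e+01,  6.94008172e-02,
        4.70065721e-02, -5.01119905e-05]), 'eef_pos': array([ 211.23950553, -588.01866092,  231.12694624]), 'tcp_rot': array([-3.14062919e+00, -1.32225384e-04,  3.44808477e-01]), 'ft_force': array([-0.03385372,  0.48239495,  0.83116136]), 'moment': array([ 0.03698957,  0.02001683, -0.01136527]), 'grip_force': 0.0, 'opening': 0.9967904148790441}
```

View pics/top0.png

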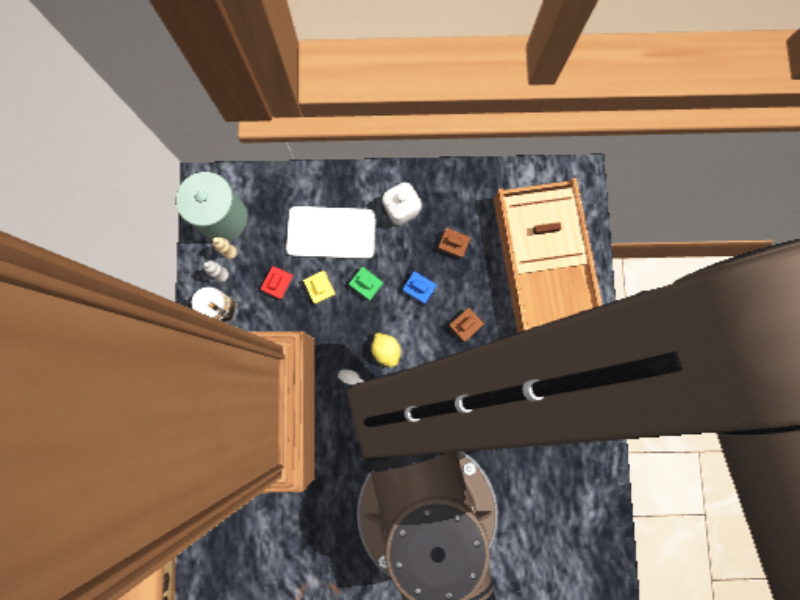

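View pics/side0.png

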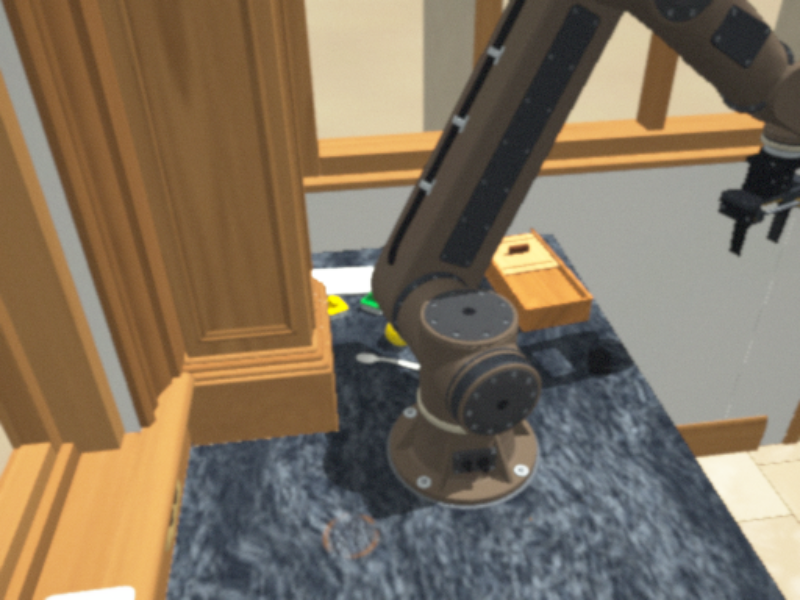

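The top view (800x600 pixels) shows four coloured-lid pots: red (277,282), yellow (319,288), green (366,283) and blue (419,288). Two brown look-alikes at (454,242) and (466,324) don't fit any lid colour, so I'll leave them. The dish is at (331,232), the sugar pot at (402,203) and the mills at (224,247) and (215,270). The caddy is at (550,255) with its dark pull at (546,228). The cover is on the far (+x) half, so the caddy's +y points towards the robot.

```bash
cat >> h.py <<'E'
HUE={"red":(170,8),"yellow":(24,36),"green":(45,75),"blue":(100,125)}
def rect(pts):
    (c,s,a)=cv2.minAreaRect(pts.astype(np.float32)); b=cv2.boxPoints((c,s,a))
    e=[b[1]-b[0],b[2]-b[1]]; e=max(e,key=lambda v:v@v); yaw=np.degrees(np.arctan2(e[1],e[0]))
    return np.round(c,1),np.round(sorted(s),1),round((yaw+90)%180-90,1)
def pots(p,W):
    h=cv2.cvtColor(p,cv2.COLOR_RGB2HSV);H=h[...,0].astype(int)
    for n,(a,b) in HUE.items():
        m=((H>=a)|(H<=b)) if a>b else ((H>=a)&(H<=b))
        m&=(h[...,1]>140)&(h[...,2]>70)&(W[...,2]>8)&(W[...,2]<80)&(W[...,0]>300)
        # drop points of low population: keep the largest blob
        k,l,s,_=cv2.connectedComponentsWithStats(m.astype(np.uint8))
        out=[]
        for i in range(1,k):
            if s[i,4]<60: continue
            q=W[l==i]; zt=np.percentile(q[:,2],97)
            f=q[q[:,2]>zt-5]; lid=q[(q[:,2]<zt-10)&(q[:,2]>zt-22)]
            out.append((s[i,4],"ztop",round(zt,1),"lid",*rect(q[q[:,2]>zt-22][:,:2]),"fin",*rect(f[:,:2]),f[:,:2].mean(0).round(1)))
        for o in out: print(n,*o)
E
python3 - <<'E'
from h import *
z=np.load("top.npz");p,W=z["p"],z["W"]
pots(p,W)
h=cv2.cvtColor(p,cv2.COLOR_RGB2HSV)
def reg(u0,v0,u1,v1): 
    m=np.zeros((384,512),bool); m[int(v0*.64):int(v1*.64),int(u0*.64):int(u1*.64)]=1; return m
d=reg(270,190,390,270)&(h[...,1]<40)&(h[...,2]>150)&(W[...,2]>6)&(W[...,2]<20)
print("dish",rect(W[d][:,:2]),W[d].mean(0))
c=reg(490,170,615,330)&(W[...,2]>44)&(W[...,2]<90)
print("caddy",rect(W[c][:,:2]),np.percentile(W[c][:,2],[5,25,50,75,95]))
q=reg(490,170,615,330)&(W[...,2]>70)&(W[...,2]<90); print("pull",rect(W[q][:,:2]),W[q].mean(0),q.sum())
for n,r in dict(sugar=(380,180,425,225),mill1=(208,233,240,262),mill2=(200,258,230,282),brown1=(435,225,472,258),brown2=(448,305,486,342)).items():
    m=reg(*r)&(W[...,2]>20)&(W[...,2]<110); print(n,rect(W[m][:,:2]),W[m][:,2].max())
e=[(W[v][(W[v][:,2]>44)&(np.arange(512)>310)&(np.arange(512)<395)]) for v in range(120,205,12)]
for x in e: print(x[[0,-1]].round(0).tolist() if len(x) else 0)
v=cv2.resize(p[100:230,130:400],(800,385),interpolation=cv2.INTER_CUBIC); save("crop1",v)
E
```

```text
red 255 ztop 40.8 lid [432.8 279.3] [44.8 51.1] -27.2 fin [432.1 279.5] [13.4 28. ] -26.1 [432.6 278.9]
green 236 ztop 40.7 lid [426.9 107.4] [42.8 50.9] 50.8 fin [426.8 107.4] [13.2 28.6] 51.8 [426.3 107.1]
blue 249 ztop 40.5 lid [417.   5.] [43.9 51.5] 56.4 fin [416.7   5.1] [13.3 28.8] 58.1 [416.9   5.6]
dish (array([532.8, 175.7]), array([101.7, 169.8]), np.float32(86.0)) [532.00076947 175.62348273  12.49158616]
caddy (array([ 472.5, -238.8]), array([151.7, 271.1]), np.float32(7.2)) [47.42626681 50.78091943 55.46625905 58.38099892 63.15692821]
pull (array([ 515.3, -233.1]), array([15.2, 48.2]), np.float32(-83.5)) [ 515.04074186 -232.41171997   76.20352   ] 83
sugar (array([576.5,  36.6]), array([61.5, 62.2]), np.float32(29.5)) 91.72201852413534
mill1 (array([505.3, 381.5]), array([43.4, 49.4]), np.float32(-81.3)) 100.43104143620509
mill2 (array([451.9, 388.7]), array([19.8, 25.9]), np.float32(-31.1)) 101.40475788822889
brown1 (array([503.7, -64.8]), array([43.2, 51.5]), np.float32(64.8)) 44.152570462951125
brown2 (array([344.1, -81.7]), array([43.2, 52.1]), np.float32(-50.4)) 43.41202453090582
[[598.0, -156.0, 61.0], [594.0, -297.0, 65.0]]
[[566.0, -151.0, 47.0], [559.0, -301.0, 60.0]]
[[527.0, -157.0, 53.0], [521.0, -307.0, 63.0]]
[[492.0, -162.0, 47.0], [486.0, -311.0, 59.0]]
[[456.0, -166.0, 46.0], [449.0, -317.0, 61.0]]
[[420.0, -170.0, 45.0], [414.0, -320.0, 61.0]]
[[383.0, -175.0, 56.0], [292.0, -132.0, 651.0]]
[[348.0, -179.0, 56.0], [273.0, -121.0, 676.0]]
```

View pics/crop1.png

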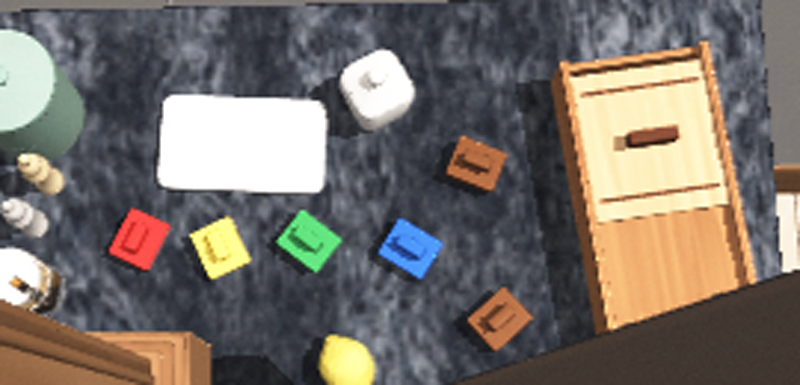

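```bash
sed -i 's/"yellow":(24,36)/"yellow":(20,40)/' h.py
python3 - <<'E'
from h import *
z=np.load("top.npz");p,W=z["p"],z["W"]
h=cv2.cvtColor(p,cv2.COLOR_RGB2HSV); print(h[184,204],W[184,204])
pots(p,W)
for n in("top","side"):
    W=np.load(n+".npz")["W"]
    for z0,z1 in((60,150),(150,400),(400,900)):
        m=(W[...,2]>z0)&(W[...,2]<z1)&(W[...,0]>100)&(W[...,0]<660)&(W[...,1]>100)&(W[...,1]<600)
        q=W[m]
        if len(q):
            for y0 in range(100,500,50):
                r=q[(q[:,1]>=y0)&(q[:,1]<y0+50)]
                if len(r)>5: print(n,z0,y0,len(r),np.percentile(r[:,0],[2,50,98]).round(0))
E
```

```text
[ 30 106 255] [416.44467249 194.20313264  38.29335459]
red 255 ztop 40.8 lid [432.8 279.3] [44.8 51.1] -27.2 fin [432.1 279.5] [13.4 28. ] -26.1 [432.6 278.9]
green 236 ztop 40.7 lid [426.9 107.4] [42.8 50.9] 50.8 fin [426.8 107.4] [13.2 28.6] 51.8 [426.3 107.1]
blue 249 ztop 40.5 lid [417.   5.] [43.9 51.5] 56.4 fin [416.7   5.1] [13.3 28.8] 58.1 [416.9   5.6]
top 60 200 621 [106. 214. 324.]
top 60 250 22 [320. 325. 326.]
top 60 300 153 [542. 562. 593.]
top 60 350 1151 [364. 529. 611.]
top 60 400 432 [376. 559. 611.]
top 60 450 1165 [407. 528. 654.]
top 150 100 493 [131. 215. 659.]
top 150 150 166 [643. 648. 660.]
top 150 200 3154 [105. 205. 651.]
top 150 250 211 [309. 646. 659.]
top 150 300 30 [643. 650. 660.]
top 150 450 5571 [407. 527. 654.]
top 400 200 29193 [110. 202. 294.]
top 400 450 5800 [408. 536. 655.]
side 60 200 136 [104. 198. 317.]
side 150 100 522 [122. 190. 653.]
side 150 150 103 [641. 646. 658.]
side 150 200 731 [101. 222. 653.]
side 400 200 700 [100. 108. 280.]
```

```bash
sed -i 's/h\[...,1\]>140/h[...,1]>(90 if n=="yellow" else 140)/' h.py
python3 - <<'E'
from h import *
z=np.load("top.npz");p,W=z["p"],z["W"]
pots(p,W)
m=(W[...,1]>-350)&(W[...,1]<-120)&(W[...,0]>600)&(W[...,0]<900)
q=W[m]
for z0 in range(-40,600,40):
    r=q[(q[:,2]>=z0)&(q[:,2]<z0+40)]
    if len(r): print(z0,len(r),np.percentile(r[:,0],[0,2,50,98]).round(0))
E
```

```text
red 255 ztop 40.8 lid [432.8 279.3] [44.8 51.1] -27.2 fin [432.1 279.5] [13.4 28. ] -26.1 [432.6 278.9]
yellow 255 ztop 40.0 lid [421.7 197.7] [44. 52.] 24.0 fin [421.6 197.5] [13.3 28.5] 22.0 [421.2 197.3]
yellow 116 ztop 52.2 lid [313.4  70.7] [25.1 49.6] 88.9 fin [309.8  71.8] [17.4 31.6] -80.5 [306.9  75.5]
green 236 ztop 40.7 lid [426.9 107.4] [42.8 50.9] 50.8 fin [426.8 107.4] [13.2 28.6] 51.8 [426.3 107.1]
blue 249 ztop 40.5 lid [417.   5.] [43.9 51.5] 56.4 fin [416.7   5.1] [13.3 28.8] 58.1 [416.9   5.6]
-40 682 [600. 607. 654. 690.]
0 1310 [600. 604. 666. 691.]
40 521 [600. 601. 689. 691.]
80 50 [687. 687. 689. 691.]
160 221 [643. 643. 645. 648.]
200 1654 [643. 645. 669. 679.]
240 3289 [675. 677. 719. 785.]
280 270 [698. 698. 701. 763.]
320 311 [697. 698. 701. 764.]
360 344 [697. 698. 700. 760.]
400 322 [698. 698. 700. 736.]
440 200 [697. 698. 700. 710.]
```

Request:
{"fn": "drive_tool", "kwargs": {"deltas": ".217 .254 -.05 .0307;.217 .254 -.05 .0307;.217 .254 -.05 .0307;.217 .254 -.05 .0307;.217 .254 -.05 .0307;.217 .254 -.05 .0307;.217 .254 -.05 .0307;.217 .254 -.05 .0307;.217 .254 -.05 .0307;.217 .254 -.05 .0307", "gripper": 0.55}}

```text
t: 0.93
eef_pos: [429.0, -332.8, 181.3]
tcp_rot: [-3.141, -0.0, 1.314]
ft_force: [1.0, -0.1, -0.3]
opening: 0.458
grip_force: 0.0
```

Request:
{"fn": "drive_tool", "kwargs": {"deltas": ".217 .254 -.05 .0307;.217 .254 -.05 .0307;.217 .254 -.05 .0307;.217 .254 -.05 .0307;0 0 0 0;0 0 0 0"}}

```text
t: 1.43
eef_pos: [515.6, -231.2, 161.1]
tcp_rot: [-3.141, -0.001, 1.698]
ft_force: [-0.0, -0.4, -1.5]
opening: 0.447
grip_force: 0.0
```

Request:
{"fn": "drive_tool", "kwargs": {"deltas": "0 -.01 -.3 0;0 0 -.3 0;0 0 -.24 0;0 0 0 0;0 0 0 0"}}

```text
t: 1.85
eef_pos: [514.2, -234.5, 77.0]
tcp_rot: [-3.14, -0.001, 1.693]
ft_force: [0.5, 0.7, 1.2]
opening: 0.45
grip_force: 0.0
```

Request:
{"fn": "drive_tool", "kwargs": {"deltas": "0 0 0 0;0 0 0 0;0 0 0 0;0 0 0 0;0 0 0 0;0 0 0 0;0 0 0 0;0 0 0 0", "gripper": 1}}

```text
t: 2.52
eef_pos: [515.3, -233.7, 78.1]
tcp_rot: [3.141, 0.001, 1.695]
ft_force: [-1.0, 0.0, 5.3]
opening: 0.148
grip_force: 30.0
```

Request:
{"fn": "drive_tool", "kwargs": {"deltas": "-.1 -.0125 0 0;-.15 -.019 0 0;-.15 -.019 0 0;-.15 -.019 0 0;-.15 -.019 0 0;-.15 -.019 0 0;-.15 -.019 0 0;-.15 -.019 0 0;-.1 -.0125 0 0;0 0 0 0"}}

```text
t: 3.35
eef_pos: [388.6, -249.4, 78.1]
tcp_rot: [-3.141, -0.0, 1.694]
ft_force: [-2.5, 1.2, 7.5]
opening: 0.144
grip_force: 30.0
```

Request:
{"fn": "drive_tool", "kwargs": {"deltas": "-.03 -.004 0 0;-.03 -.004 0 0;0 0 0 0;0 0 0 0"}}

```text
t: 3.68
eef_pos: [383.7, -250.0, 78.1]
tcp_rot: [-3.142, -0.0, 1.695]
ft_force: [-2.0, 2.0, 9.0]
opening: 0.143
grip_force: 30.0
```

Request:
{"fn": "drive_tool", "kwargs": {"deltas": "-.03 -.004 0 0;-.03 -.004 0 0;0 0 0 0;0 0 0 0"}}

```text
t: 4.02
eef_pos: [382.4, -250.5, 78.1]
tcp_rot: [3.134, 0.003, 1.694]
ft_force: [41.0, 26.1, -5.5]
opening: 0.143
grip_force: 30.0
```

Request:
{"fn": "drive_tool", "kwargs": {"deltas": "-.03 -.004 0 0;0 0 0 0;0 0 0 0"}}

```text
t: 4.27
eef_pos: [380.9, -250.8, 78.1]
tcp_rot: [3.131, 0.004, 1.693]
ft_force: [55.7, 34.6, -11.5]
opening: 0.176
grip_force: 30.0
```

Request:
{"fn": "drive_tool", "kwargs": {"deltas": ".04 .004 0 0;0 0 0 0;0 0 0 0;0 0 0 0;0 0 .2 0;0 0 .3 0;0 0 .3 0;0 0 .3 0;0 0 .2 0", "gripper": 0.55}}

```text
t: 5.02
eef_pos: [378.8, -251.4, 210.1]
tcp_rot: [3.14, 0.002, 1.694]
ft_force: [0.4, -0.2, -0.3]
opening: 0.449
grip_force: 0.0
```

Request:
{"fn": "drive_tool", "kwargs": {"deltas": "-.1 -.3 0 0;-.1 -.3 0 0;-.1 -.3 0 0;-.1 -.3 0 0;-.1 -.3 0 0;-.1 -.3 0 0;-.1 -.3 0 0;0 0 0 0"}}

```text
t: 5.68
eef_pos: [306.9, -465.4, 207.3]
tcp_rot: [-3.141, 0.001, 1.692]
ft_force: [-0.8, 0.6, 0.1]
opening: 0.453
grip_force: 0.0
```

Run:
```python
from h import *
p,W=cam("top"); np.savez("top1",p=p,W=W)
save("crop2",cv2.resize(p[90:230,110:410],(800,373),interpolation=cv2.INTER_CUBIC))
pots(p,W)
u,v=np.meshgrid(np.arange(512),np.arange(384))
r=(u>310)&(u<395)&(v>105)&(v<215)
c=r&(W[...,2]>43)&(W[...,2]<90); print("caddy",rect(W[c][:,:2]))
q=r&(W[...,2]>70)&(W[...,2]<90); print("pull",rect(W[q][:,:2]),q.sum())
h=cv2.cvtColor(p,cv2.COLOR_RGB2HSV)
g=(r&(h[...,1]<70)&(W[...,2]>15)&(W[...,2]<60)&(W[...,0]>440)).astype(np.uint8)
k,l,s,cc=cv2.connectedComponentsWithStats(g)
for i in range(1,k):
    if s[i,4]>20:
        Q=W[l==i]; zt=np.percentile(Q[:,2],97); f=Q[Q[:,2]>zt-6]; print(s[i],zt.round(1),rect(Q[:,:2]),"fin",rect(f[:,:2]))
```

```text
red 254 ztop 40.3 lid [432.9 279.3] [44.7 51.2] -26.7 fin [433.  279.8] [13.8 29.2] -22.4 [432.2 279.6]
yellow 107 ztop 40.1 lid [419.5 203.1] [31.8 51.9] 23.6 fin [421.6 197.8] [13.2 27.9] 23.1 [422.2 199.6]
yellow 81 ztop 50.8 lid [313.8  78.2] [27.7 33.6] 81.2 fin [308.7  80.6] [11.6 14.8] -1.1 [308.   79.7]
blue 249 ztop 39.9 lid [417.2   5.2] [43.6 51.7] 57.4 fin [417.    4.9] [13.3 28.9] 61.0 [417.3   5.6]
caddy (array([ 517. , -233.6]), array([152.3, 180.9]), np.float32(7.3))
pull (array([0., 0.]), array([0., 0.]), np.float32(0.0)) 0
[323 123  41  21 400] 45.0 (array([ 566.3, -229.7]), array([ 63.4, 118. ]), np.float32(-84.3)) fin (array([ 559.6, -258.1]), array([14.2, 29. ]), np.float32(-83.4))
[327 145  24  19 294] 45.7 (array([ 504. , -214.5]), array([50.8, 72.8]), np.float32(-84.5)) fin (array([ 499.8, -204.4]), array([13. , 29.1]), np.float32(-81.3))
[330 162  23  11 137] 59.1 (array([ 458.4, -214.8]), array([33.1, 77.5]), np.float32(-82.6)) fin (array([ 445.8, -200.3]), array([12. , 45.6]), np.float32(-81.8))
```

View pics/crop2.png

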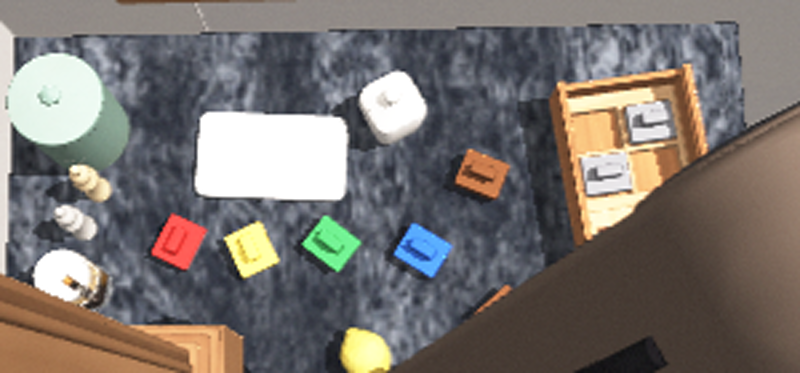

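The two grey-lid empties sit in opposite pockets: fins at crop pixels (650,122) and (606,174). The caddy's far-left and near-right pockets are free, and the coloured pots haven't moved.

Request:
{"fn": "drive_tool", "kwargs": {"deltas": ".179 .145 -.013 -.0357;.179 .145 -.013 -.0357;.179 .145 -.013 -.0357;.179 .145 -.013 -.0357;.179 .145 -.013 -.0357;.179 .145 -.013 -.0357;.179 .145 -.013 -.0357;.179 .145 -.013 -.0357;.179 .145 -.013 -.0357;.179 .145 -.013 -.0357", "gripper": 0.58}}

```text
t: 6.57
eef_pos: [488.4, -314.2, 194.6]
tcp_rot: [-3.141, 0.0, 0.568]
ft_force: [-1.3, -0.5, 0.1]
opening: 0.418
grip_force: 0.0
```

Request:
{"fn": "drive_tool", "kwargs": {"deltas": ".179 .145 -.013 -.0357;.179 .145 -.013 -.0357;.179 .145 -.013 -.0357;.179 .145 -.013 -.0357;0 0 0 0;0 0 0 0;0 0 0 0"}}

```text
t: 7.15
eef_pos: [559.0, -257.7, 189.4]
tcp_rot: [-3.141, 0.001, 0.128]
ft_force: [-1.3, 0.7, -0.3]
opening: 0.418
grip_force: 0.0
```

```bash
python3 -c "
from h import *
s=env.state();print(s['eef_pos'],s['tcp_rot'],s['joints'])"
```

```text
[ 559.00317937 -257.67221841  189.38719656] [-3.14131705e+00  6.63823535e-04  1.27541408e-01] [-5.39108830e-01  5.21019175e-01  1.63007816e+00 -2.31727944e-04
  9.91187450e-01  9.04273164e-01]
```

Request:
{"fn": "drive_tool", "kwargs": {"deltas": "0.005 0 -.35 0;0 0 -.35 0;0 0 -.3 0;0 0 -.2 0;0 0 -.15 0;0 0 -.055 0;0 0 0 0;0 0 0 0"}}

```text
t: 7.82
eef_pos: [560.0, -258.6, 49.7]
tcp_rot: [3.141, -0.0, 0.125]
ft_force: [-0.2, -0.4, 0.3]
opening: 0.42
grip_force: 0.0
```

Request:
{"fn": "drive_tool", "kwargs": {"deltas": "0 0 0 0;0 0 0 0;0 0 0 0;0 0 0 0;0 0 0 0;0 0 0 0", "gripper": 1}}

```text
t: 8.32
eef_pos: [560.8, -258.8, 50.2]
tcp_rot: [3.139, -0.002, 0.125]
ft_force: [-1.6, -4.5, 6.1]
opening: 0.313
grip_force: 30.0
```

Request:
{"fn": "drive_tool", "kwargs": {"deltas": "0 0 .1 0;0 0 .2 0;0 0 .3 0;0 0 .4 0;0 0 .4 0;-.02 .15 0 0;-.02 .3 0 0;-.02 .32 0 0;-.02 .32 0 0;-.02 .32 0 0"}}

```text
t: 9.15
eef_pos: [549.5, -115.3, 189.0]
tcp_rot: [-3.141, 0.0, 0.124]
ft_force: [0.7, 0.4, -0.5]
opening: 0.311
grip_force: 30.0
```

Request:
{"fn": "drive_tool", "kwargs": {"deltas": "-.02 .32 0 0;-.02 .32 0 0;-.02 .32 0 0;-.02 .32 0 0;-.02 .32 0 0;-.02 .32 0 0;-.03 .32 0 0;-.03 .32 0 0;0 0 0 0;0 0 0 0"}}

```text
t: 9.98
eef_pos: [531.5, 140.5, 188.9]
tcp_rot: [-3.142, 0.0, 0.128]
ft_force: [0.2, -1.1, -1.3]
opening: 0.308
grip_force: 30.0
```

Request:
{"fn": "drive_tool", "kwargs": {"deltas": "0 0 -.3 0;0 0 -.35 0;0 0 -.3 0;0 0 -.2 0;0 0 -.1 0;0 0 -.05 0;0 0 -.03 0;0 0 0 0;0 0 0 0"}}

```text
t: 10.73
eef_pos: [532.8, 138.8, 57.1]
tcp_rot: [3.142, -0.002, 0.125]
ft_force: [-0.4, 0.2, -0.7]
opening: 0.314
grip_force: 30.0
```

Request:
{"fn": "drive_tool", "kwargs": {"deltas": "0 0 0 0;0 0 0 0;0 0 0 0;0 0 0 0;0 0 0.05 0;0 0 .2 0;0 0 .3 0;0 0 .4 0;0 0 .4 0", "gripper": 0.58}}

```text
t: 11.48
eef_pos: [531.6, 138.9, 192.5]
tcp_rot: [3.141, 0.002, 0.125]
ft_force: [0.5, 1.1, 0.4]
opening: 0.422
grip_force: 0.0
```

Request:
{"fn": "drive_tool", "kwargs": {"deltas": "-.03 -.31 0 0;-.03 -.31 0 0;-.03 -.31 0 0;-.03 -.31 0 0;-.03 -.31 0 0;-.03 -.31 0 0;-.03 -.31 0 0;-.03 -.31 0 0;-.03 -.31 0 0;-.03 -.31 0 0"}}

```text
t: 12.32
eef_pos: [501.7, -172.5, 191.4]
tcp_rot: [3.141, -0.0, 0.125]
ft_force: [0.5, 0.4, 0.1]
opening: 0.422
grip_force: 0.0
```

Request:
{"fn": "drive_tool", "kwargs": {"deltas": "-.023 -.333 0 0;0 0 -.3 0;0 0 -.35 0;0 0 -.3 0;0 0 -.2 0;0 0 -.15 0;0 0 -.115 0;0 0 0 0;0 0 0 0"}}

```text
t: 13.07
eef_pos: [499.8, -204.3, 49.5]
tcp_rot: [-3.141, 0.001, 0.125]
ft_force: [0.1, -0.7, -0.4]
opening: 0.423
grip_force: 0.0
```

Request:
{"fn": "drive_tool", "kwargs": {"deltas": "0 0 0 0;0 0 0 0;0 0 0 0;0 0 0 0;0 0 0 0;0 0 0 0", "gripper": 1}}

```text
t: 13.57
eef_pos: [500.3, -204.5, 50.5]
tcp_rot: [3.14, -0.001, 0.125]
ft_force: [-0.4, 0.3, 7.4]
opening: 0.311
grip_force: 30.0
```

Request:
{"fn": "drive_tool", "kwargs": {"deltas": "0 0 .1 0;0 0 .2 0;0 0 .3 0;0 0 .4 0;0 0 .4 0;.025 .16 0 0;.025 .32 0 0;.025 .32 0 0;.025 .32 0 0;.025 .32 0 0"}}

```text
t: 14.4
eef_pos: [512.0, -58.9, 190.4]
tcp_rot: [3.141, -0.001, 0.124]
ft_force: [0.0, -0.0, -1.8]
opening: 0.31
grip_force: 30.0
```

Request:
{"fn": "drive_tool", "kwargs": {"deltas": ".025 .32 0 0;.025 .32 0 0;.025 .32 0 0;.025 .32 0 0;.025 .32 0 0;.025 .32 0 0;.025 .32 0 0;.025 .32 0 0;0 .16 0 0;0 0 0 0"}}

```text
t: 15.23
eef_pos: [531.9, 214.6, 190.1]
tcp_rot: [-3.141, -0.0, 0.128]
ft_force: [0.2, -0.1, -0.1]
opening: 0.311
grip_force: 30.0
```

Request:
{"fn": "drive_tool", "kwargs": {"deltas": "0 0 -.3 0;0 0 -.35 0;0 0 -.3 0;0 0 -.2 0;0 0 -.1 0;0 0 -.05 0;0 0 -.03 0;0 0 0 0;0 0 0 0"}}

```text
t: 15.98
eef_pos: [532.9, 211.7, 57.6]
tcp_rot: [-3.141, -0.002, 0.125]
ft_force: [-0.5, -0.6, 0.0]
opening: 0.31
grip_force: 30.0
```

Request:
{"fn": "drive_tool", "kwargs": {"deltas": "0 0 0 0;0 0 0 0;0 0 0 0;0 0 0 0;0 0 0.05 0;0 0 .2 0;0 0 .3 0;0 0 .4 0;0 0 .4 0", "gripper": 0.58}}

```text
t: 16.73
eef_pos: [531.8, 211.5, 193.0]
tcp_rot: [3.141, 0.002, 0.125]
ft_force: [1.2, 1.2, -0.4]
opening: 0.42
grip_force: 0.0
```

Run:
```python
from h import *
W=np.load("top1.npz")["W"]
for y in range(320,460,20):
    for x in range(330,540,30):
        r=W[(abs(W[...,0]-x)<15)&(abs(W[...,1]-y)<10)]
        if len(r)>3: print((x,y),len(r),np.nanmax(r[:,2]).round(),end=' ')
    print()
p,W=cam("top"); np.savez("top2",p=p,W=W); pots(p,W)
save("crop3",cv2.resize(p[90:230,110:410],(800,373),interpolation=cv2.INTER_CUBIC))
```

```text
(330, 320) 7 3.0 (360, 320) 69 5.0 (390, 320) 68 5.0 (420, 320) 59 5.0 (450, 320) 59 4.0 (480, 320) 65 8.0 (510, 320) 63 7.0 
(330, 340) 5 3.0 (360, 340) 63 6.0 (390, 340) 62 4.0 (420, 340) 61 4.0 (450, 340) 67 4.0 (480, 340) 63 6.0 (510, 340) 57 5.0 
(360, 360) 122 105.0 (390, 360) 155 105.0 (420, 360) 63 102.0 (450, 360) 61 6.0 (480, 360) 80 85.0 (510, 360) 112 121.0 
(360, 380) 61 103.0 (390, 380) 77 105.0 (420, 380) 63 103.0 (450, 380) 138 97.0 (480, 380) 95 92.0 (510, 380) 123 125.0 
(360, 400) 19 103.0 (390, 400) 77 105.0 (420, 400) 27 106.0 (450, 400) 55 98.0 (480, 400) 39 5.0 (510, 400) 80 124.0 
(390, 420) 5 101.0 (420, 420) 13 4.0 (450, 420) 46 5.0 (480, 420) 32 6.0 (510, 420) 65 124.0 
(390, 440) 6 0.0 (420, 440) 35 5.0 (450, 440) 57 4.0 (480, 440) 64 5.0 (510, 440) 59 4.0 
blue 251 ztop 40.5 lid [417.2   5.1] [43.8 51.5] 56.5 fin [417.    5.2] [12.5 28.3] 51.7 [417.    5.2]
```

View pics/crop3.png

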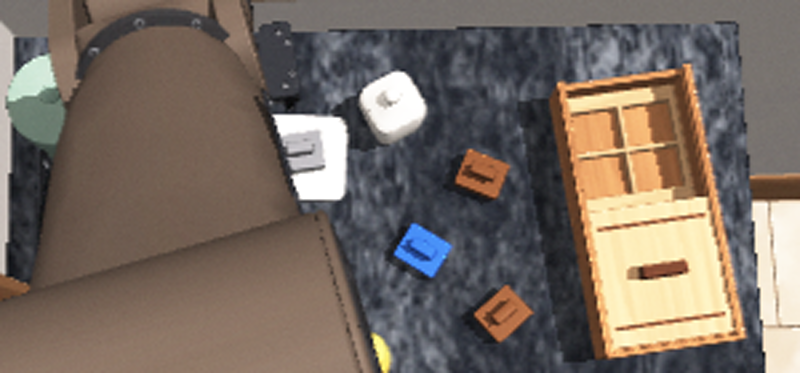

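Both empties are off the caddy (one visible on the dish at (300,150)). All four pockets are now empty and visible at crop (570-685,105-195). I'll fit the caddy from this view.

Run:
```python
from h import *
z=np.load("top2.npz");p,W=z["p"],z["W"]
u,v=np.meshgrid(np.arange(512),np.arange(384))
r=(u>310)&(u<395)&(v>105)&(v<232)
c=r&(W[...,2]>43)&(W[...,2]<90)
c=c&(cv2.erode(c.astype(np.uint8),np.ones((1,1)))>0)
print("caddy",rect(W[c][:,:2]))
q=r&(W[...,2]>70)&(W[...,2]<90); print("pull",rect(W[q][:,:2]),W[q].mean(0),q.sum())
# floor cells: low points inside well
f=(r&(W[...,2]<11)&(W[...,2]>0)&(W[...,0]>470)&(W[...,0]<590)&(W[...,1]>-300)&(W[...,1]<-165)).astype(np.uint8)
k,l,s,_=cv2.connectedComponentsWithStats(f,connectivity=4)
for i in range(1,k):
    if s[i,4]>40: print("floor",s[i,4],rect(W[l==i][:,:2]),np.median(W[l==i][:,2]))
```

```text
caddy (array([ 452.6, -241.1]), array([151.7, 311.5]), np.float32(7.2))
pull (array([ 382.5, -249.2]), array([14.5, 50.2]), np.float32(-83.6)) [ 381.96161479 -248.87741258   76.23371318] 89
floor 255 (array([ 563.2, -260.5]), array([46.6, 55.5]), np.float32(-83.0)) 6.758146786537493
floor 244 (array([ 555.3, -200. ]), array([46.3, 52.2]), np.float32(-83.2)) 6.615611851453275
floor 258 (array([ 509.1, -268.5]), array([46.6, 55.3]), np.float32(-83.6)) 7.0358648592799184
floor 250 (array([ 501.6, -206.8]), array([46.6, 52.9]), np.float32(-83.5)) 6.661168288270712
```

Request:
{"fn": "drive_tool", "kwargs": {"deltas": "-.111 .075 0 .0346;-.111 .075 0 .0346;-.111 .075 0 .0346;-.111 .075 0 .0346;-.111 .075 0 .0346;-.111 .075 0 .0346;-.111 .075 0 .0346;-.111 .075 0 .0346;-.109 .077 0 .0349;0 0 0 0"}}

```text
t: 17.62
eef_pos: [431.1, 280.2, 191.7]
tcp_rot: [-3.141, 0.0, 1.111]
ft_force: [1.0, 0.3, 0.2]
opening: 0.42
grip_force: 0.0
```

Request:
{"fn": "drive_tool", "kwargs": {"deltas": "0 0 -.3 0;0 0 -.3 0;0 0 -.3 0;0 0 -.2 0;0 0 -.1 0;0 0 0 0;0 0 0 0"}}

```text
t: 18.2
eef_pos: [433.2, 279.3, 71.8]
tcp_rot: [3.141, -0.0, 1.103]
ft_force: [0.2, -0.8, 0.8]
opening: 0.419
grip_force: 0.0
```

Request:
{"fn": "drive_tool", "kwargs": {"deltas": "0 0 -.1 0;0 0 -.1 0;0 0 -.065 0;0 0 0 0;0 0 0 0"}}

```text
t: 18.62
eef_pos: [432.6, 279.3, 44.7]
tcp_rot: [-3.141, 0.001, 1.104]
ft_force: [0.5, -0.5, 0.6]
opening: 0.417
grip_force: 0.0
```

Request:
{"fn": "drive_tool", "kwargs": {"deltas": "0 0 0 0;0 0 0 0;0 0 0 0;0 0 0 0;0 0 0 0;0 0 0 0", "gripper": 1}}

```text
t: 19.12
eef_pos: [432.9, 279.5, 45.3]
tcp_rot: [3.141, -0.001, 1.104]
ft_force: [0.6, -0.1, 4.3]
opening: 0.312
grip_force: 30.0
```

Request:
{"fn": "drive_tool", "kwargs": {"deltas": "0 0 .1 0;0 0 .2 0;0 0 .35 0;0 0 .4 0;0 0 .4 0;.07 -.15 0 -.0173;.07 -.3 0 -.0173;.07 -.3 0 -.0173;.07 -.3 0 -.0173;.07 -.3 0 -.0173"}}

```text
t: 19.95
eef_pos: [467.5, 143.1, 190.7]
tcp_rot: [3.141, -0.0, 0.83]
ft_force: [1.2, 1.0, -0.6]
opening: 0.312
grip_force: 30.0
```

Request:
{"fn": "drive_tool", "kwargs": {"deltas": ".07 -.3 0 -.0173;.07 -.3 0 -.0173;.07 -.3 0 -.0173;.07 -.3 0 -.0173;.07 -.3 0 -.0173;.07 -.3 0 -.0173;.07 -.3 0 -.0173;.07 -.3 0 -.0173;.07 -.3 0 -.0173;.07 -.3 0 -.0173"}}

```text
t: 20.78
eef_pos: [537.5, -157.1, 190.6]
tcp_rot: [-3.142, 0.0, 0.286]
ft_force: [0.0, 0.7, -1.0]
opening: 0.311
grip_force: 30.0
```

Request:
{"fn": "drive_tool", "kwargs": {"deltas": ".07 -.3 0 -.0173;.07 -.3 0 -.0173;.07 -.3 0 -.0173;.023 -.136 0 -.0003;0 0 0 0;0 0 0 0;0 0 0 0"}}

```text
t: 21.37
eef_pos: [560.6, -258.0, 190.1]
tcp_rot: [-3.141, 0.001, 0.126]
ft_force: [0.8, 0.7, -1.2]
opening: 0.311
grip_force: 30.0
```

Request:
{"fn": "drive_tool", "kwargs": {"deltas": "0 0 -.3 0;0 0 -.35 0;0 0 -.3 0;0 0 -.2 0;0 0 -.1 0;0 0 0 0;0 0 0 0"}}

```text
t: 21.95
eef_pos: [561.3, -258.6, 65.7]
tcp_rot: [3.141, -0.0, 0.126]
ft_force: [0.9, -0.2, 0.2]
opening: 0.312
grip_force: 30.0
```

Request:
{"fn": "drive_tool", "kwargs": {"deltas": "0 0 -.03 0;0 0 -.03 0;0 0 -.03 0;0 0 -.02 0;0 0 -.02 0;0 0 -.01 0;0 0 0 0;0 0 0 0"}}

```text
t: 22.62
eef_pos: [560.9, -259.3, 51.3]
tcp_rot: [3.141, -0.0, 0.125]
ft_force: [-2.2, 1.0, 4.8]
opening: 0.307
grip_force: 30.0
```

Request:
{"fn": "drive_tool", "kwargs": {"deltas": "0 0 0 0;0 0 0 0;0 0 0 0;0 0 0 0;0 0 0.05 0;0 0 .2 0;0 0 .35 0;0 0 .4 0;0 0 .4 0;0 0 0 0", "gripper": 0.58}}

```text
t: 23.45
eef_pos: [563.2, -260.4, 198.9]
tcp_rot: [3.135, -0.009, 0.125]
ft_force: [-0.5, -0.3, 0.2]
opening: 0.421
grip_force: 0.0
```

```bash
sed -i 's/(45,75)/(40,90)/; s/>140)/>110)/; s/else 140/else 110/;s/=="yellow"/ in("yellow","green")/' h.py
python3 - <<'E'
from h import *
p,W=cam("top"); np.savez("top3",p=p,W=W); pots(p,W)
save("crop4",cv2.resize(p[90:230,110:410],(800,373),interpolation=cv2.INTER_CUBIC))
print(env.state()["eef_pos"])
E
```

```text
yellow 162 ztop 41.0 lid [421.9 198.3] [42.6 50.5] 24.0 fin [421.6 197.7] [11.5 28.3] 18.6 [422.1 198.2]
[ 562.26192582 -259.93893946  195.39191402]
```

View pics/crop4.png

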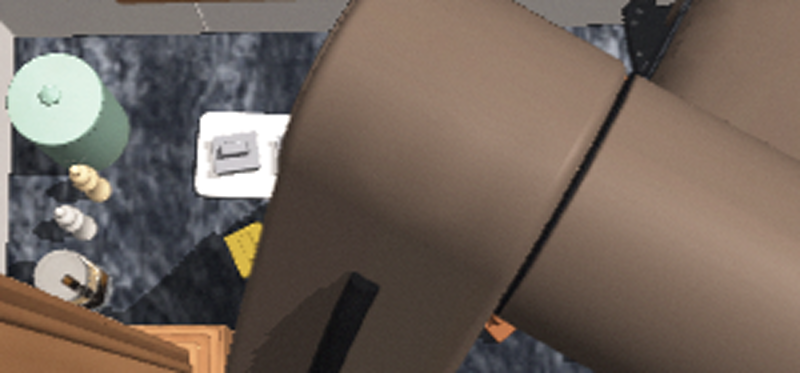

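Yellow at crop (242,248) is unmoved. One empty stands upright on the dish at (237,152). The arm hides the rest.

Request:
{"fn": "drive_tool", "kwargs": {"deltas": "-.0872 .2856 0 .0369;-.0872 .2856 0 .0369;-.0872 .2856 0 .0369;-.0872 .2856 0 .0369;-.0872 .2856 0 .0369;-.0872 .2856 0 .0369;-.0872 .2856 0 .0369;-.0872 .2856 0 .0369;-.0872 .2856 0 .0369;-.0872 .2856 0 .0369"}}

```text
t: 24.33
eef_pos: [472.7, 27.6, 190.2]
tcp_rot: [-3.14, 0.0, 1.29]
ft_force: [0.7, 0.6, 1.1]
opening: 0.42
grip_force: 0.0
```

Request:
{"fn": "drive_tool", "kwargs": {"deltas": "-.0872 .2856 0 .0369;-.0872 .2856 0 .0369;-.0872 .2856 0 .0369;-.0872 .2856 0 .0369;-.0872 .2856 0 .0369;-.0872 .2856 0 .0369;0 0 0 0;0 0 0 0;0 0 0 0"}}

```text
t: 25.08
eef_pos: [421.3, 197.4, 190.5]
tcp_rot: [-3.141, 0.0, 1.979]
ft_force: [0.0, 0.5, 0.1]
opening: 0.42
grip_force: 0.0
```

Request:
{"fn": "drive_tool", "kwargs": {"deltas": "0 0 -.3 0;0 0 -.3 0;0 0 -.3 0;0 0 -.2 0;0 0 -.1 0;0 0 0 0;0 0 0 0;0 0 0 0"}}

```text
t: 25.75
eef_pos: [422.0, 197.2, 71.5]
tcp_rot: [3.141, 0.0, 1.978]
ft_force: [0.4, 0.1, 0.8]
opening: 0.418
grip_force: 0.0
```

Request:
{"fn": "drive_tool", "kwargs": {"deltas": "0 0 -.1 0;0 0 -.1 0;0 0 -.065 0;0 0 0 0;0 0 0 0"}}

```text
t: 26.17
eef_pos: [421.6, 197.7, 44.9]
tcp_rot: [3.141, 0.0, 1.979]
ft_force: [0.2, -0.1, 0.1]
opening: 0.418
grip_force: 0.0
```

Request:
{"fn": "drive_tool", "kwargs": {"deltas": "0 0 0 0;0 0 0 0;0 0 0 0;0 0 0 0;0 0 0 0;0 0 0 0", "gripper": 1}}

```text
t: 26.67
eef_pos: [421.7, 197.8, 45.0]
tcp_rot: [3.14, 0.0, 1.98]
ft_force: [-1.4, -0.7, 6.4]
opening: 0.31
grip_force: 30.0
```

Request:
{"fn": "drive_tool", "kwargs": {"deltas": "0 0 .1 0;0 0 .2 0;0 0 .35 0;0 0 .4 0;0 0 .4 0;0 0 0 0"}}

```text
t: 27.17
eef_pos: [423.4, 198.5, 195.6]
tcp_rot: [3.132, 0.001, 1.98]
ft_force: [0.7, 0.4, -0.6]
opening: 0.316
grip_force: 30.0
```

Request:
{"fn": "drive_tool", "kwargs": {"deltas": ".0941 -.2825 0 .0292;.0941 -.2825 0 .0292;.0941 -.2825 0 .0292;.0941 -.2825 0 .0292;.0941 -.2825 0 .0292;.0941 -.2825 0 .0292;.0941 -.2825 0 .0292;.0941 -.2825 0 .0292;.0941 -.2825 0 .0292;.0941 -.2825 0 .0292"}}

```text
t: 28.0
eef_pos: [515.5, -86.2, 189.0]
tcp_rot: [3.141, -0.001, 2.901]
ft_force: [0.1, 0.3, -1.3]
opening: 0.311
grip_force: 30.0
```

Request:
{"fn": "drive_tool", "kwargs": {"deltas": ".0941 -.2825 0 .0292;.0941 -.2825 0 .0292;.0941 -.2825 0 .0292;.0941 -.2825 0 .0298;0 0 0 0;0 0 0 0;0 0 0 0;0 0 0 0"}}

```text
t: 28.67
eef_pos: [552.8, -196.9, 189.2]
tcp_rot: [3.141, -0.001, -3.017]
ft_force: [0.3, -0.3, -0.5]
opening: 0.312
grip_force: 30.0
```

Request:
{"fn": "drive_tool", "kwargs": {"deltas": "0 0 -.3 0;0 0 -.35 0;0 0 -.3 0;0 0 -.2 0;0 0 -.1 0;0 0 0 0;0 0 0 0"}}

```text
t: 29.25
eef_pos: [553.5, -197.4, 65.0]
tcp_rot: [-3.142, 0.0, -3.017]
ft_force: [1.4, -0.4, -1.6]
opening: 0.311
grip_force: 30.0
```

Request:
{"fn": "drive_tool", "kwargs": {"deltas": "0 0 -.03 0;0 0 -.03 0;0 0 -.03 0;0 0 -.02 0;0 0 -.015 0;0 0 -.01 0;0 0 0 0;0 0 0 0"}}

```text
t: 29.92
eef_pos: [553.2, -197.8, 51.1]
tcp_rot: [3.142, 0.0, -3.017]
ft_force: [-0.2, -0.4, 1.5]
opening: 0.313
grip_force: 30.0
```

Request:
{"fn": "drive_tool", "kwargs": {"deltas": "0 0 0 0;0 0 0 0;0 0 0 0;0 0 0 0;0 0 0.05 0;0 0 .2 0;0 0 .35 0;0 0 .4 0;0 0 .4 0;0 0 0 0", "gripper": 0.58}}

```text
t: 30.75
eef_pos: [555.4, -198.8, 198.6]
tcp_rot: [-3.136, 0.009, -3.017]
ft_force: [-0.1, -0.3, 1.5]
opening: 0.423
grip_force: 0.0
```

Request:
{"fn": "drive_tool", "kwargs": {"deltas": "-.17 .254 0 -.028;-.17 .254 0 -.028;-.17 .254 0 -.028;-.17 .254 0 -.028;-.17 .254 0 -.028;-.17 .254 0 -.028;-.17 .254 0 -.028;-.173 .251 0 -.0284;0 0 0 0;0 0 0 0"}}

```text
t: 31.58
eef_pos: [416.5, 6.0, 191.4]
tcp_rot: [3.141, 0.001, 2.563]
ft_force: [0.4, -0.2, 0.9]
opening: 0.42
grip_force: 0.0
```

Run:
```python
from h import *
p,W=cam("top"); np.savez("top4",p=p,W=W); pots(p,W)
save("crop5",cv2.resize(p[90:230,110:410],(800,373),interpolation=cv2.INTER_CUBIC))
```

```text
red 257 ztop 46.3 lid [ 558.9 -257. ] [43.  51.8] -82.9 fin [ 559.1 -256.6] [14.5 27.8] -82.4 [ 558.8 -256.8]
yellow 263 ztop 46.9 lid [ 552.6 -191.1] [43.9 61. ] -81.2 fin [ 552.6 -185.2] [13.9 49. ] -83.0 [ 553.1 -193.8]
```

View pics/crop5.png

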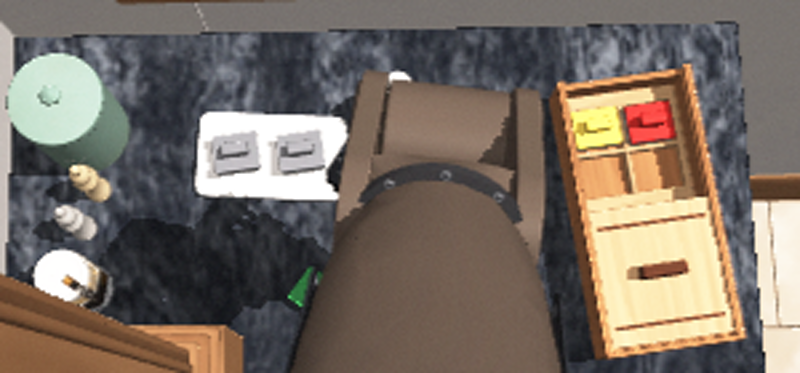

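Yellow and red are seated in the two far pockets, and both empties stand on the dish. Green has been knocked: its visible corner is now at crop (303,285), where it was centred at (331,242) before. Blue next.

Request:
{"fn": "drive_tool", "kwargs": {"deltas": "0 0 -.3 0;0 0 -.3 0;0 0 -.3 0;0 0 -.2 0;0 0 -.1 0;0 0 0 0;0 0 0 0;0 0 0 0"}}

```text
t: 32.3
eef_pos: [417.6, 4.6, 71.5]
tcp_rot: [3.141, 0.001, 2.561]
ft_force: [-0.2, -0.6, 1.1]
opening: 0.418
grip_force: 0.0
```

Request:
{"fn": "drive_tool", "kwargs": {"deltas": "0 0 -.1 0;0 0 -.1 0;0 0 -.065 0;0 0 0 0;0 0 0 0"}}

```text
t: 32.72
eef_pos: [417.1, 5.0, 44.8]
tcp_rot: [3.141, 0.0, 2.561]
ft_force: [-0.2, -1.1, 0.3]
opening: 0.42
grip_force: 0.0
```

Request:
{"fn": "drive_tool", "kwargs": {"deltas": "0 0 0 0;0 0 0 0;0 0 0 0;0 0 0 0;0 0 0 0;0 0 0 0", "gripper": 1}}

```text
t: 33.22
eef_pos: [417.2, 5.1, 44.9]
tcp_rot: [3.141, 0.001, 2.561]
ft_force: [-0.9, 0.2, 7.4]
opening: 0.31
grip_force: 30.0
```

Request:
{"fn": "drive_tool", "kwargs": {"deltas": "0 0 .1 0;0 0 .2 0;0 0 .35 0;0 0 .4 0;0 0 .4 0;0 0 0 0"}}

```text
t: 33.72
eef_pos: [418.8, 5.0, 195.5]
tcp_rot: [3.138, 0.008, 2.561]
ft_force: [0.4, 0.5, -0.6]
opening: 0.31
grip_force: 30.0
```

Request:
{"fn": "drive_tool", "kwargs": {"deltas": ".0905 -.2712 0 .0224;.0905 -.2712 0 .0224;.0905 -.2712 0 .0224;.0905 -.2712 0 .0224;.0905 -.2712 0 .0224;.0905 -.2712 0 .0224;.0905 -.2712 0 .0224;.0905 -.2712 0 .0224;.0905 -.2712 0 .0224;.0905 -.2712 0 .0228"}}

```text
t: 34.55
eef_pos: [507.4, -267.4, 189.1]
tcp_rot: [3.141, -0.0, -3.014]
ft_force: [-0.1, 0.5, -1.2]
opening: 0.307
grip_force: 30.0
```

Request:
{"fn": "drive_tool", "kwargs": {"deltas": "0 0 0 0;0 0 0 0;0 0 -.3 0;0 0 -.35 0;0 0 -.3 0;0 0 -.2 0;0 0 -.1 0;0 0 0 0;0 0 0 0"}}

```text
t: 35.3
eef_pos: [507.5, -265.6, 65.0]
tcp_rot: [3.141, -0.0, -3.017]
ft_force: [-0.5, -0.6, 0.1]
opening: 0.311
grip_force: 30.0
```

Next: lower the pot, release it, lift, then swing clear towards -y so green is in view.

Request:
{"fn": "drive_tool", "kwargs": {"deltas": "0 0 -.03 0;0 0 -.03 0;0 0 -.03 0;0 0 -.02 0;0 0 -.015 0;0 0 -.01 0;0 0 0 0;0 0 0 0"}}

```text
t: 35.97
eef_pos: [507.4, -266.1, 51.1]
tcp_rot: [3.142, 0.0, -3.017]
ft_force: [-0.9, 0.1, 0.4]
opening: 0.315
grip_force: 30.0
```

Request:
{"fn": "drive_tool", "kwargs": {"deltas": "0 0 0 0;0 0 0 0;0 0 0 0;0 0 0 0;0 0 0.05 0;0 0 .2 0;0 0 .35 0;0 0 .4 0;0 0 .4 0;0 0 0 0", "gripper": 0.58}}

```text
t: 36.8
eef_pos: [509.5, -267.3, 198.5]
tcp_rot: [-3.134, 0.008, -3.017]
ft_force: [-0.3, -0.3, 0.7]
opening: 0.418
grip_force: 0.0
```

Request:
{"fn": "drive_tool", "kwargs": {"deltas": "-.15 -.15 0 0;-.2 -.3 0 0;-.2 -.3 0 0;-.2 -.3 0 0;-.2 -.3 0 0;-.15 -.15 0 0;0 0 0 0;0 0 0 0"}}

```text
t: 37.47
eef_pos: [396.7, -416.5, 191.0]
tcp_rot: [3.141, 0.0, -3.02]
ft_force: [0.9, 0.0, 0.2]
opening: 0.419
grip_force: 0.0
```

Run:
```python
from h import *
p,W=cam("top"); np.savez("top5",p=p,W=W); pots(p,W)
save("crop6",cv2.resize(p[90:230,110:410],(800,373),interpolation=cv2.INTER_CUBIC))
print(env.state()["eef_pos"],env.state()["tcp_rot"])
```

```text
yellow 90 ztop 52.3 lid [313.6  77.9] [24.9 35.1] 89.8 fin [308.5  77.5] [10.7 22.3] -46.1 [308.3  76.3]
green 255 ztop 39.9 lid [369.5 123.7] [43.7 52.1] 52.7 fin [369.3 123.4] [13.2 28.9] 55.0 [369.  123.3]
[ 397.38104684 -415.81121707  190.99633696] [ 3.14130184e+00  1.02893105e-04 -3.01815680e+00]
```

View pics/crop6.png

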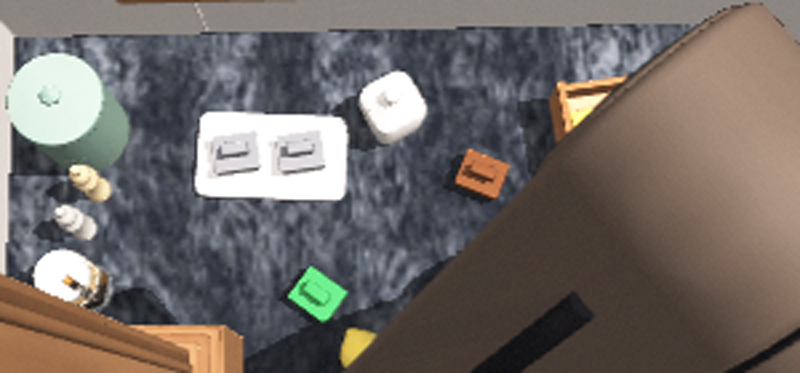

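Blue is placed. Green is now at crop (317,292), world (369,124), with its long side at 52.7°. That's right at the inner edge of the arm's reach.

Request:
{"fn": "drive_tool", "kwargs": {"deltas": ".08 .3 0 -.0137;.08 .3 0 -.0137;.08 .3 0 -.0137;.08 .3 0 -.0137;.08 .3 0 -.0137;.08 .3 0 -.0137;.08 .3 0 -.0137;.08 .3 0 -.0137;.08 .3 0 -.0137;.08 .3 0 -.0137"}}

```text
t: 38.35
eef_pos: [477.7, -113.1, 191.2]
tcp_rot: [3.141, 0.0, 2.835]
ft_force: [1.4, -0.1, 1.0]
opening: 0.419
grip_force: 0.0
```

Request:
{"fn": "drive_tool", "kwargs": {"deltas": "-.1354 .3 0 -.0137;-.1354 .3 0 -.0137;-.1354 .3 0 -.0137;-.1354 .3 0 -.0137;-.1354 .3 0 -.0137;-.1354 .3 0 -.0137;-.1354 .3 0 -.0137;-.1352 .297 0 -.0143;0 0 0 0;0 0 0 0"}}

```text
t: 39.18
eef_pos: [368.2, 125.6, 191.2]
tcp_rot: [3.141, 0.0, 2.495]
ft_force: [0.2, -0.7, -0.1]
opening: 0.421
grip_force: 0.0
```

Request:
{"fn": "drive_tool", "kwargs": {"deltas": "0 0 -.3 0;0 0 -.3 0;0 0 -.3 0;0 0 -.2 0;0 0 -.1 0;0 0 0 0;0 0 0 0;0 0 0 0"}}

```text
t: 39.85
eef_pos: [369.6, 123.5, 71.6]
tcp_rot: [3.141, 0.001, 2.489]
ft_force: [0.2, 0.3, -1.5]
opening: 0.422
grip_force: 0.0
```

```bash
python3 -c "
from h import *
s=env.state();print(s['eef_pos'],s['tcp_rot'],s['joints'])"
```

```text
[369.61949113 123.5135599   71.55901349] [3.14078718e+00 6.98898032e-04 2.48921173e+00] [ 1.52545448e-01  4.63895428e-01  2.27537921e+00  1.39720740e-04
  4.01252999e-01 -7.65998835e-01]
```

Request:
{"fn": "drive_tool", "kwargs": {"deltas": "0 0 -.1 0;0 0 -.1 0;0 0 -.065 0;0 0 0 0;0 0 0 0"}}

```text
t: 40.27
eef_pos: [369.2, 123.6, 44.8]
tcp_rot: [3.141, 0.0, 2.489]
ft_force: [0.2, 0.1, -0.6]
opening: 0.418
grip_force: 0.0
```

Request:
{"fn": "drive_tool", "kwargs": {"deltas": "0 0 0 0;0 0 0 0;0 0 0 0;0 0 0 0;0 0 0 0;0 0 0 0", "gripper": 1}}

```text
t: 40.77
eef_pos: [369.3, 123.7, 44.9]
tcp_rot: [3.141, 0.001, 2.489]
ft_force: [-0.5, -0.8, 7.3]
opening: 0.311
grip_force: 30.0
```

Request:
{"fn": "drive_tool", "kwargs": {"deltas": "0 0 .1 0;0 0 .2 0;0 0 .35 0;0 0 .4 0;0 0 .4 0;0 0 0 0"}}

```text
t: 41.27
eef_pos: [370.9, 124.0, 195.4]
tcp_rot: [3.135, 0.006, 2.489]
ft_force: [-0.5, -0.1, -0.7]
opening: 0.315
grip_force: 30.0
```

Request:
{"fn": "drive_tool", "kwargs": {"deltas": ".1087 -.2735 0 .0206;.1087 -.2735 0 .0206;.1087 -.2735 0 .0206;.1087 -.2735 0 .0206;.1087 -.2735 0 .0206;.1087 -.2735 0 .0206;.1087 -.2735 0 .0206;.1087 -.2735 0 .0206;.1087 -.2735 0 .0206;.1087 -.2735 0 .0206"}}

```text
t: 42.1
eef_pos: [477.9, -151.3, 189.2]
tcp_rot: [3.141, -0.0, 3.139]
ft_force: [0.6, 0.7, -0.3]
opening: 0.312
grip_force: 30.0
```

Request:
{"fn": "drive_tool", "kwargs": {"deltas": ".109 -.2735 0 .0206;.109 -.2735 0 .0206;0 0 0 0;0 0 0 0;0 0 0 0;0 0 0 0"}}

```text
t: 42.6
eef_pos: [499.1, -203.6, 189.3]
tcp_rot: [3.141, -0.001, -3.017]
ft_force: [-0.5, 0.7, -1.8]
opening: 0.314
grip_force: 30.0
```

Request:
{"fn": "drive_tool", "kwargs": {"deltas": "0 0 -.3 0;0 0 -.35 0;0 0 -.3 0;0 0 -.2 0;0 0 -.1 0;0 0 0 0;0 0 0 0"}}

```text
t: 43.18
eef_pos: [499.8, -204.2, 65.0]
tcp_rot: [3.142, 0.0, -3.017]
ft_force: [0.5, -0.1, 0.3]
opening: 0.313
grip_force: 30.0
```

Request:
{"fn": "drive_tool", "kwargs": {"deltas": "0 0 -.03 0;0 0 -.03 0;0 0 -.03 0;0 0 -.02 0;0 0 -.015 0;0 0 -.01 0;0 0 0 0;0 0 0 0"}}

```text
t: 43.85
eef_pos: [499.6, -204.6, 51.0]
tcp_rot: [3.142, 0.0, -3.017]
ft_force: [-0.8, -0.5, 0.2]
opening: 0.306
grip_force: 30.0
```

Request:
{"fn": "drive_tool", "kwargs": {"deltas": "0 0 0 0;0 0 0 0;0 0 0 0;0 0 0 0;0 0 0.05 0;0 0 .2 0;0 0 .35 0;0 0 .4 0;0 0 .4 0;0 0 0 0", "gripper": 0.58}}

```text
t: 44.68
eef_pos: [501.7, -205.6, 198.2]
tcp_rot: [-3.135, 0.008, -3.017]
ft_force: [-0.2, -0.8, 0.3]
opening: 0.421
grip_force: 0.0
```

Request:
{"fn": "drive_tool", "kwargs": {"deltas": "-.1 .26 0 0;-.1 .26 0 0;-.1 .26 0 0;-.1 .26 0 0;-.1 .26 0 0;-.1 .26 0 0;-.1 .26 0 0;-.1 .26 0 0;0 0 0 0;0 0 0 0"}}

```text
t: 45.52
eef_pos: [419.4, 4.3, 191.4]
tcp_rot: [-3.141, 0.001, -3.015]
ft_force: [0.8, -0.5, 0.5]
opening: 0.416
grip_force: 0.0
```

Run:
```python
from h import *
p,W=cam("top"); np.savez("top6",p=p,W=W); pots(p,W)
a=cv2.resize(p[100:215,305:400],(480,581),interpolation=cv2.INTER_CUBIC)
save("crop7",a)
```

```text
red 257 ztop 46.2 lid [ 559.4 -257.5] [44.3 52.4] -82.9 fin [ 558.9 -257.2] [13.9 29.5] -81.7 [ 559.  -257.3]
yellow 261 ztop 45.6 lid [ 554.  -191.2] [45.3 61.5] -80.6 fin [ 552.6 -185.7] [13.8 49.7] -83.4 [ 553.2 -194.9]
green 249 ztop 46.5 lid [ 500.3 -202.2] [43.9 50.9] -81.4 fin [ 499.4 -202.8] [13.6 28.5] -83.1 [ 499.8 -201.8]
blue 239 ztop 46.1 lid [ 507.6 -264.6] [43.4 51.1] -83.1 fin [ 507.6 -264.2] [13.3 29.9] -83.1 [ 507.7 -263.2]
```

View pics/crop7.png

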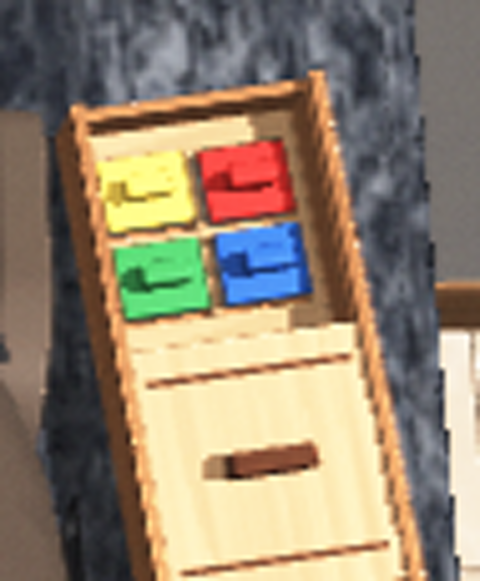

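All four packed pots sit square and flat in their pockets: yellow (145,190), red (245,182), green (163,277) and blue (262,265). Next I close the cover.

Request:
{"fn": "drive_tool", "kwargs": {"deltas": "-.0263 -.181 0 -.0357;-.0263 -.181 0 -.0357;-.0263 -.181 0 -.0357;-.0263 -.181 0 -.0357;-.0263 -.181 0 -.0357;-.0263 -.181 0 -.0357;-.0263 -.181 0 -.0357;-.0263 -.181 0 -.0357;-.0263 -.181 0 -.0357;-.0263 -.181 0 -.0357", "gripper": 0.55}}

```text
t: 46.4
eef_pos: [393.1, -179.7, 191.0]
tcp_rot: [3.141, 0.0, 2.137]
ft_force: [0.3, 0.3, 0.4]
opening: 0.447
grip_force: 0.0
```

Request:
{"fn": "drive_tool", "kwargs": {"deltas": "-.0263 -.181 0 -.0357;-.0263 -.181 0 -.0357;-.0263 -.181 0 -.0357;-.0263 -.181 0 -.0357;0 0 0 0;0 0 0 0;0 0 0 0"}}

```text
t: 46.98
eef_pos: [382.5, -250.0, 190.8]
tcp_rot: [-3.141, -0.0, 1.698]
ft_force: [0.1, 0.6, -0.4]
opening: 0.452
grip_force: 0.0
```

Request:
{"fn": "drive_tool", "kwargs": {"deltas": "0 0 -.3 0;0 0 -.3 0;0 0 -.3 0;0 0 -.15 0;0 0 -.08 0;0 0 0 0;0 0 0 0;0 0 0 0"}}

```text
t: 47.65
eef_pos: [383.2, -250.1, 78.9]
tcp_rot: [3.14, 0.001, 1.697]
ft_force: [0.0, 0.2, 0.6]
opening: 0.449
grip_force: 0.0
```

Request:
{"fn": "drive_tool", "kwargs": {"deltas": "0 0 0 0;0 0 0 0;0 0 0 0;0 0 0 0;0 0 0 0;0 0 0 0;0 0 0 0", "gripper": 1}}

```text
t: 48.23
eef_pos: [382.8, -250.0, 78.1]
tcp_rot: [3.141, 0.0, 1.696]
ft_force: [-0.4, 0.5, 4.9]
opening: 0.146
grip_force: 30.0
```

Request:
{"fn": "drive_tool", "kwargs": {"deltas": ".1 .0125 0 0;.15 .019 0 0;.17 .021 0 0;.17 .021 0 0;.17 .021 0 0;.17 .021 0 0;.17 .021 0 0;.17 .021 0 0;.1 .0125 0 0;0 0 0 0"}}

```text
t: 49.07
eef_pos: [521.8, -232.8, 78.2]
tcp_rot: [3.14, 0.001, 1.697]
ft_force: [2.5, -0.0, 6.3]
opening: 0.143
grip_force: 30.0
```

Request:
{"fn": "drive_tool", "kwargs": {"deltas": ".03 .004 0 0;.03 .004 0 0;.02 .0025 0 0;0 0 0 0;0 0 0 0"}}

```text
t: 49.48
eef_pos: [528.0, -232.1, 78.2]
tcp_rot: [3.141, 0.001, 1.696]
ft_force: [2.4, -0.6, 4.4]
opening: 0.14
grip_force: 30.0
```

Keep going in small steps until it meets the stop.

Request:
{"fn": "drive_tool", "kwargs": {"deltas": ".025 .003 0 0;.015 .002 0 0;0 0 0 0;0 0 0 0"}}

```text
t: 49.82
eef_pos: [531.7, -231.6, 78.2]
tcp_rot: [3.141, 0.0, 1.696]
ft_force: [-0.7, -0.2, 4.9]
opening: 0.147
grip_force: 30.0
```

Request:
{"fn": "drive_tool", "kwargs": {"deltas": ".02 .0025 0 0;0 0 0 0;0 0 0 0"}}

```text
t: 50.07
eef_pos: [531.8, -231.5, 78.1]
tcp_rot: [-3.138, -0.001, 1.696]
ft_force: [-12.8, -5.2, 11.8]
opening: 0.145
grip_force: 30.0
```

Request:
{"fn": "drive_tool", "kwargs": {"deltas": "-.018 -.0025 0 0;0 0 0 0;0 0 0 0;0 0 0 0;0 0 0 0;0 0 .1 0;0 0 .3 0;0 0 .4 0;0 0 .3 0;0 0 0 0", "gripper": 0.55}}

```text
t: 50.9
eef_pos: [533.9, -232.3, 194.5]
tcp_rot: [3.134, 0.006, 1.696]
ft_force: [0.3, 0.3, -0.2]
opening: 0.454
grip_force: 0.0
```

Request:
{"fn": "drive_tool", "kwargs": {"deltas": "-.15 .3 0 0;-.15 .3 0 0;-.15 .3 0 0;-.15 .3 0 0;-.15 .3 0 0;-.15 .3 0 0;-.15 .3 0 0;0 0 0 0;0 0 0 0;0 0 0 0"}}

```text
t: 51.73
eef_pos: [427.6, -21.6, 188.3]
tcp_rot: [3.14, 0.0, 1.696]
ft_force: [1.3, -0.5, -0.5]
opening: 0.452
grip_force: 0.0
```

Run:
```python
from h import *
p,W=cam("top")
save("crop8",cv2.resize(p[90:230,110:410],(800,373),interpolation=cv2.INTER_CUBIC))
u,v=np.meshgrid(np.arange(512),np.arange(384))
q=(u>310)&(u<395)&(v>105)&(v<232)&(W[...,2]>70)&(W[...,2]<90); print("pull",rect(W[q][:,:2]))
s=env.state();print(s["eef_pos"],np.abs(s["qvel"]).max())
```

```text
pull (array([ 531. , -231.3]), array([14.2, 49.4]), np.float32(-83.3))
[427.64457412 -21.97392689 188.19416269] 0.01156878983461929
```

View pics/crop8.png

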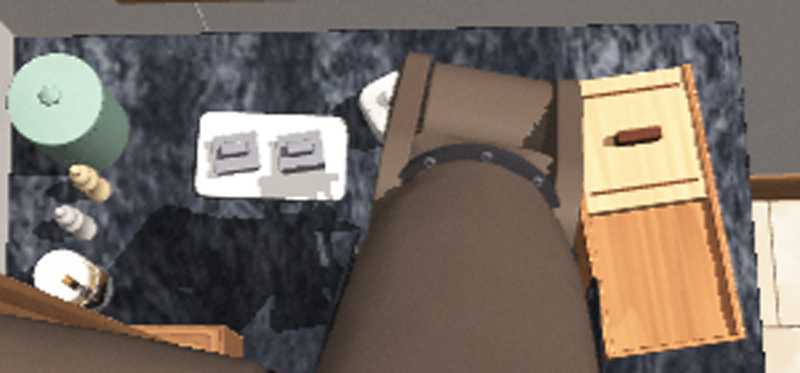

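The cover is shut: the pull is at (638,135) and has travelled about 150 mm. Both empties are on the dish, the mills haven't moved, and the arm is clear.

```bash
python3 -c "
from cell import env
print(env.job_done())"
```

```text
the job is handed in; nothing more can be done
None
```

Job handed in at about 52 s: the cover is shut, all four packed pots are seated in the caddy, both empties stand on the dish, and the sugar pot and mills weren't touched. The hand-in call gave no verdict, so this rests on my last camera check.

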